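Nip up the lock ring of a bench filter holder with a pin spanner

ROBOT

A 6-joint arm with a two-finger parallel gripper is mounted at the origin on the work surface. World frame = base frame: x ahead of the robot, y to its left, z up, the work surface at z = 0. Lengths are in m, angles in rad, forces in N, time in s.
With the tool pointing down it reaches from about 0.35 to 0.95 m from the base axis. Payload 17.4 kg.
Tool frame: the origin (TCP) lies on the mounting face of the last link; the fingertips stand 186 mm ahead of it and the grasp point (between the pads) lies 167 mm ahead of it; z points along the fingers, y is the direction in which the jaws open and shut (so a half turn about z gives the same grasp; the last joint's range is limited). The gripper opens to 93 mm and grips with 3 to 60 N. Pads are 15 mm wide; open, the fingers measure 128 mm over their backs; the gripper's body (75 mm by 188 mm) begins 65 mm behind the grasp point.
Start: joints at [1.071, 0.116, 1.442, -0, 1.584, -0.038], TCP at [0.301, 0.604, 0.405] pointing down, gripper open.
Joint ranges: [-2.83, 2.83], [-0.83, 2.19], [0.07, 2.5], [-1.14, 4.28], [0.01, 3], [-2.97, 2.97]. Speed limits (rad/s): [1.89, 1.89, 2.22, 3.14, 3.14, 3.14].

INTERFACE

Orientations are given as a unit quaternion [w, x, y, z].
In Python, from plant import r gives the robot as it stands.
- The arm moves only by the shell command python3 -m creep 'ROWS' [OPENING]. ROWS is JSON, a list of rows, each a list of 2 entries, a list of its own where there are three numbers: the shift along the tool's x, y, z in cm, then the turn about the tool's z in rad. In form: [[[x, y, z], turn], ...]. A call has 1 to 8 rows; each row shifts and turns the commanded pose from where the row before left it, along the tool's axes as they then stand; what a row does not reach is not made up. A row lasts 1/10 s, in which the tool goes at most 50 mm and 8.59 degrees, less where a joint would pass 70% of its speed; a pose out of reach is approached as far as the arm can. A call with a gripper value outside its range is refused whole. OPENING is the opening in per cent of the stroke, from 0 (shut) to 100 (fully open), set as the call begins (- or left out, the last holds). The fingers move at their own pace and stop on an object; the grip force is fixed at half the most. Time passes only in rows, so rows that do not move let the fingers close. It gives the time, the measured TCP pose, the force and the opening at its end, in the units of the state.
- r.get_state(): the state, without advancing time (a new reading comes with each control period).
- r.read_camera(name): name is "scene" or "side" or "wrist"; returns (picture, depth): 480x640x3 uint8, red, green, blue; 480x640 float32, m along the optical axis (not along the pixel's ray), 0 where there is no reading.
- r.camera_model(name): a dict with "camera_matrix" (3x3 intrinsics, pixels), "R" (3x3) and "t" (3): a world point X has camera coordinates R X + t; the wrist camera has in their place "T_tool_cam" (4x4, takes a point from camera to tool coordinates, whose origin is the TCP and whose axes are the flange's). Camera axes: x right, y down, z forward; pixel columns grow to the right and rows downward; lengths in m; the calibration is good to about 2 mm. A picture is of the moment at which its call begins: read the wrist's pose just before it. camera_model takes no time and is no camera call.
- r.finish_job(): hands the job in, once; it reports no verdict.
The state is a dict: "t": time; "qpos": joint angles; "qvel": joint speeds; "tau": joint torques, N m; "position": TCP position; "tool_rot": TCP orientation; "contact_force": force on the tool from outside, world axes, zero at the start; "ft_torque": the same for the moment, N m; "width": opening from 0.0 (shut) to 1.0 (fully open).
Only numpy, scipy, OpenCV 4.12 (cv2) and the standard library are available. Lean on these libraries where they do the work, as an engineer would, in place of code of your own. Each camera call takes 0.05 s, during which the arm holds its last target. There are 200 camera calls.

TASK

The lock ring of the stainless filter holder is only finger-tight. Take the pin spanner from the white tray, seat both of its pins fully in two opposite holes of the ring before turning it, then tighten the ring clockwise (seen from above) with the spanner until it comes up against its stop, and nip it there to about 1.2 N m for a moment, never straining the pins against the ring with more than 60 N in all. Then lift the spanner off and lay it back flat in the tray, pins down, without dropping it, and leave everything else on the bench where it is.

Things in the scene. Friction and masses are not known exactly. Their poses are not given: they have to be found in the camera images.
- spanner_grip (a point): Centre (half-way up) of the pin spanner's black moulded handle, a straight bar 92 mm long, 18 mm wide, 22 mm high. x runs along the handle towards the fork, z is up as it lies. The spanner (about 0.18 kg) starts in the tray, lying on its pin tips and the handle's underside, which are level: this centre is 11 mm above the surface it lies on.
- pins_mid (a point): Point half-way between the spanner's two pin tips, at tip height: 106 mm ahead of the handle centre along the spanner's x and 11 mm lower; same axes. The pins stand down from a flat steel half-ring fork, 6 mm thick. With the pins fully home the fork lies on the ring's top face and this point is on the ring's axis, 9 mm below that face.
- pin_left (a point): Centre of the tip of one pin, 30 mm from pins_mid along the spanner's +y. Pins are 6.4 mm thick and stand 9 mm out of the fork; their tips have only a small 0.5 mm chamfer.
- pin_right (a point): Centre of the tip of the other pin, 30 mm from pins_mid along the spanner's -y; alike.
- ring_face (a point): Centre of the lock ring's top face, on its vertical axis, 90 mm above the bench. The ring is a knurled stainless cap nut, 84 mm outside, 40 mm inside, 30 mm tall. An inlet nipple (18 mm thick, 25 mm ferrule on top) rises 26 mm above this point; the fork straddles it. The frame turns with the ring: its +x, +y, -x and -y axes each point at one of four spanner holes 30 mm out, 8 mm wide, 13 mm deep.
- lock_ring (a joint): Angle of the lock ring, growing as it is tightened, clockwise seen from above; 1.2 rad is its solid stop (home), it starts between 0.1 and 0.5. It turns against a steady friction of about 0.2 N m and stays where it is left. A torque loads the two pins (60 mm apart) with about 33 N in all per N m, so running takes about 7 N and the nip of 1.2 N m about 40 N.
- tray: Shallow white plastic instrument tray fixed on the bench, 260 mm (x) by 200 mm (y), rim 14 mm high, walls and floor 3 mm; origin at the centre of its underside.
- jar_0: Bystander: sample pot with a screw lid, 61 mm wide and 62 mm tall; origin under its centre.
- jar_1: Bystander: like jar_0.
- jar_2: Bystander: like jar_0.
- reagent: Bystander: reagent bottle, 52 mm wide and 115 mm tall; origin under its centre.
- beaker: Bystander: glass beaker, 68 mm wide and 85 mm tall; origin under its centre.
- petri: Bystander: closed petri dish, 93 mm wide and 17 mm tall; origin under its centre.
- wrench: Bystander: open-ended wrench 170 mm long, lying flat on the bench; not for this ring.
- screen: Bystander: spare support disc for the filter, 47 mm wide and 3 mm thick, lying in a corner of the tray by its +x end; origin under its centre.
- holder: The filter holder that carries the ring, fixed to the bench: base plate 150 by 120 by 10 mm, a drain with a small ball valve on its +x side reaching 80 mm out and up to 67 mm high; origin at the centre of its underside, straight below ring_face.
Things that resemble listed ones, but are neither listed nor needed, are in the scene too. Of the things that look like the part that bears spanner_grip, the smaller one is meant.

How it is judged:
On the way, in this order (a step that is already met when the one before it is completed fails the run):
1. both pins seated at least 6 mm deep in opposite holes, the ring not yet turned (joint below 0.65) (z of each of pin_left, pin_right in the frame of ring_face below -0.006 m and horizontal distance between pins_mid and ring_face below 0.004 m and value of joint lock_ring below 0.65 rad), for 0.2 s.
2. with both pins still seated, the ring is at its stop (joint above 1.17) and nipped: over 27 N between spanner and ring (0.8 N m) (z of each of pin_left, pin_right in the frame of ring_face below -0.006 m and horizontal distance between pins_mid and ring_face below 0.004 m and value of joint lock_ring above 1.17 rad and contact force between spanner and lock_ring above 27 N), for 0.2 s.
At the end, for the whole second after the job is handed in: The ring is at its stop (joint above 1.17 rad); the spanner lies at rest in the tray, pins down and flat (tilt under 0.06 rad), its handle centre and its pins inside the tray's outline, the handle centre less than 18 mm above the tray's underside (value of joint lock_ring above 1.17 rad and x of spanner_grip in the frame of tray between -0.13 and 0.13 m and y of spanner_grip in the frame of tray between -0.1 and 0.1 m and x of pins_mid in the frame of tray between -0.13 and 0.13 m and y of pins_mid in the frame of tray between -0.1 and 0.1 m and z of spanner_grip in the frame of tray below 0.018 m and angle between spanner_grip's own z axis and vertical below 0.06 rad and linear speed of spanner below 0.02 m/s); the robot touches nothing.
It fails at once if over 60 N between the spanner and the ring (contact force between spanner and lock_ring above 60 N).
It fails at once if the spanner is dropped (out of the fingers and moving faster than 0.5 m/s, a fall of over 13 to 25 mm) (contact force between the fingers and spanner below 0.1 N and linear speed of spanner above 0.5 m/s).
It fails at once if the ring is turned by the fingers instead of the spanner (contact force between the fingers and lock_ring above 3 N).
It fails at once if a bystander is moved by more than 25 mm (distance of any of jar_0, jar_1, jar_2, reagent, beaker, petri, wrench, screen from where it was at the start of the episode above 0.025 m).
It also fails if it takes over 70 s, if anything falls off the work surface, if the arm or the gripper's body presses on something with over 40 N, if the wrist force passes 120 N, or if a joint passes its speed limit or range.

## Working session

There is one attempt and no reset: what is moved stays moved. The work goes in short steps, Python scripts to look and compute and a shell command to move; the robot and the scene stay as the last step left them, time stands still between calls to the robot, and variables do not carry over. Pictures are saved under pics/ and viewed, about 8 in all and at most 12, crops included, and the job is handed in when it is done.

```bash
ls; mkdir -p pics
cat > h.py <<'E'
import numpy as np, cv2, json
from scipy.spatial.transform import Rotation as Ro
from plant import r
def pose():
    s=r.get_state(); q=s["tool_rot"]; R=Ro.from_quat([q[1],q[2],q[3],q[0]]).as_matrix()
    return np.array(s["position"]),R,s
def shot(name):
    p,R,s=pose(); im,d=r.read_camera(name); m=r.camera_model(name); K=np.array(m["camera_matrix"])
    if name=="wrist":
        T=np.array(m["T_tool_cam"]); Rc=R@T[:3,:3]; c=p+R@T[:3,3]
    else:
        Rc=np.array(m["R"]).T; c=-Rc@np.array(m["t"])
    return im,d,K,Rc,c
def ray(S,u,v,z):
    _,_,K,Rc,c=S; w=Rc@np.linalg.inv(K)@np.array([u,v,1.]); return c+w*(z-c[2])/w[2]
def cloud(S):
    im,d,K,Rc,c=S; v,u=np.indices(d.shape); P=np.stack([(u-K[0,2])/K[0,0]*d,(v-K[1,2])/K[1,1]*d,d],-1)
    return P@Rc.T+c
def proj(S,X):
    _,_,K,Rc,c=S; q=K@(Rc.T@(np.array(X)-c)); return q[:2]/q[2]
def save(n,im): cv2.imwrite(f"pics/{n}.png",im[...,::-1])
E
python3 - <<'E'
from h import *
p,R,s=pose(); print(s["t"],p,R.round(3),s["width"],s["contact_force"])
ims=[]
for n in ["scene","side","wrist"]:
    S=shot(n); save(n+"0",S[0]); print(n,S[4],S[3].round(2).tolist(),S[2].tolist()); np.savez(n+"0.npz",*S)
E
```

```text
pics
0.0 [0.30077436 0.60429078 0.40399957] [[-0.895  0.446 -0.001]
 [ 0.446  0.895 -0.001]
 [ 0.    -0.001 -1.   ]] 1.00112127665718 [8.29576440e-01 3.25638929e-01 6.20157420e-04]
scene [1.20555277 0.25069653 0.98640144] [[-0.39, 0.71, -0.59], [0.92, 0.32, -0.24], [0.02, -0.63, -0.77]] [[545.5431803074173, 0.0, 324.9300480982479], [0.0, 545.5431803074173, 244.03746672115847], [0.0, 0.0, 1.0]]
side [ 0.05480685 -0.73311514  0.59665995] [[0.85, -0.27, 0.45], [-0.52, -0.42, 0.74], [-0.01, -0.87, -0.5]] [[453.8230312720105, 0.0, 309.634141383797], [0.0, 453.8230312720105, 238.7153052841772], [0.0, 0.0, 1.0]]
wrist [0.22963395 0.63933572 0.38459321] [[0.45, 0.86, 0.25], [0.9, -0.43, -0.13], [-0.0, 0.28, -0.96]] [[396.46667152248665, 0.0, 316.937827842249], [0.0, 396.46667152248665, 233.76830191768872], [0.0, 0.0, 1.0]]
```

View pics/scene0.png

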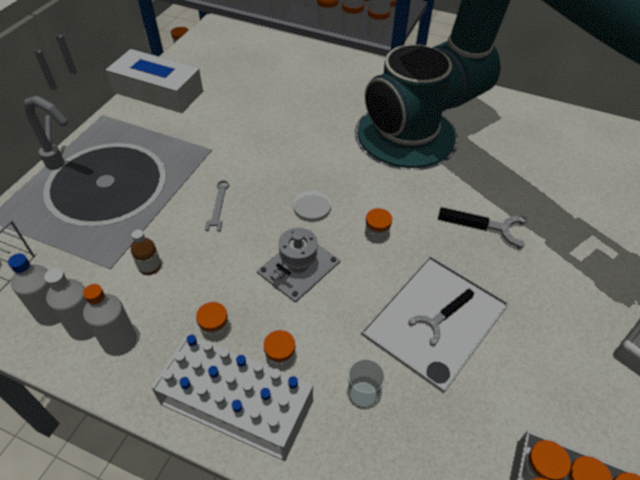

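View pics/side0.png

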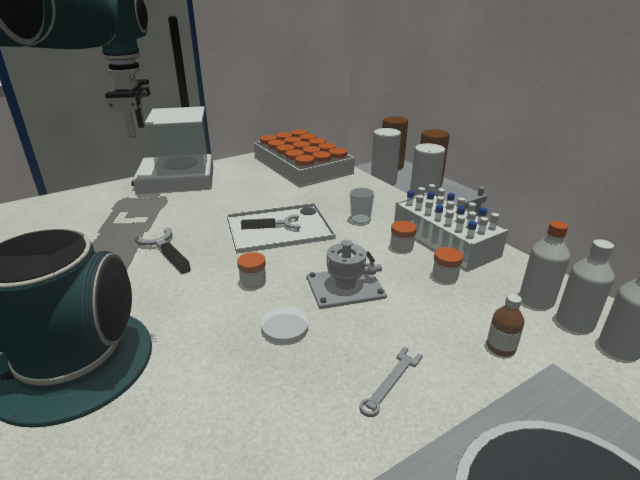

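Scene: there are two spanners, one in the white tray at about (440,315) and a larger one on the bare bench at about (482,225). The one in the tray fits, being smaller and lying in the tray. The holder is at (298,250). I'll measure these and confirm the spanner in a crop.

Run:
```python
from h import *
d=np.load("scene0.npz"); S=[d[f"arr_{i}"] for i in range(5)]
im=S[0]; P=cloud(S)
g=im.astype(int).max(-1)
def handle(box,z):
    u0,v0,u1,v1=box; m=np.zeros(g.shape,np.uint8); m[v0:v1,u0:u1]=(g[v0:v1,u0:u1]<50)
    n,l,st,c=cv2.connectedComponentsWithStats(m); k=1+np.argmax(st[1:,4]); v,u=np.where(l==k)
    X=np.array([ray(S,a,b,z) for a,b in zip(u,v)])[:,:2].astype(np.float32)
    print("comp",st[k],"minrect",cv2.minAreaRect(X), "depth z",np.median(P[v,u,2]), "depth xy",np.median(P[v,u,:2],axis=0))
print("tray spanner");handle((435,285,478,330),.02)
print("bench spanner");handle((435,200,492,235),.02)
for n,(u,v) in dict(trayL=(363,331),trayT=(432,260),trayR=(506,302),trayB=(443,385),nipple=(298,235),ringtop=(288,245),forkL=(440,340),forkR=(411,320),screen=(438,372)).items(): print(n,P[v,u].round(3))
# ring top by depth plane
m=(abs(P[...,2]-.09)<.006)&(abs(np.indices(g.shape)[1]-298)<40)&(abs(np.indices(g.shape)[0]-245)<40)
print(m.sum(), P[m].mean(0), P[m].min(0),P[m].max(0))
a=cv2.resize(im[250:390,355:515],None,fx=5,fy=4.2857,interpolation=cv2.INTER_CUBIC); b=cv2.resize(im[215:305,245:350],(700,600),interpolation=cv2.INTER_CUBIC)
save("crop1",np.hstack([cv2.resize(a,(400,350)),cv2.resize(b,(400,350))]))
```

```text
tray spanner
comp [441 290  32  28 308] minrect ((0.5052722692489624, 0.2750398814678192), (0.018297074362635612, 0.09101063013076782), 62.9559440612793) depth z 0.023753295997304413 depth xy [0.50978557 0.27400336]
bench spanner
comp [438 208  51  22 609] minrect ((0.26466941833496094, 0.2280827909708023), (0.04096800461411476, 0.11785788834095001), 5.89586067199707) depth z 0.025418052854398465 depth xy [0.26844503 0.22850231]
trayL [0.643 0.114 0.007]
trayT [0.406 0.193 0.006]
trayR [0.456 0.37  0.013]
trayB [0.689 0.297 0.002]
nipple [ 0.545 -0.076  0.115]
ringtop [ 0.559 -0.094  0.089]
forkL [0.595 0.265 0.001]
forkR [0.586 0.197 0.021]
screen [0.667 0.281 0.002]
782 [ 0.54995798 -0.07667247  0.08910481] [ 0.50215559 -0.12069871  0.08400676] [ 0.58886285 -0.03571206  0.09580888]
```

View pics/crop1.png

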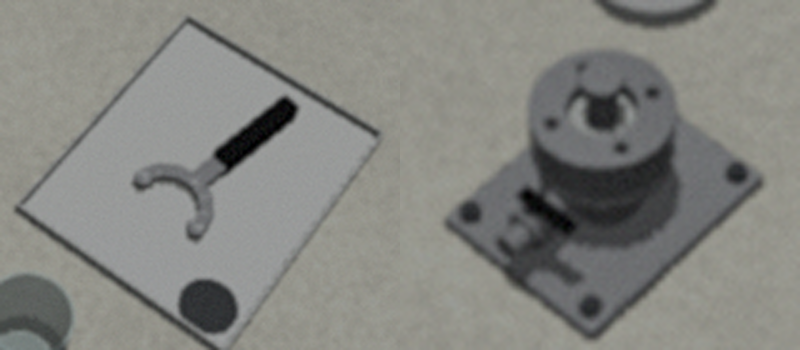

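The crop confirms it: an 18×91 mm handle in the tray with a two-pin fork. The bench spanner is longer, at about 118 mm. The ring top is at about (0.55,-0.077,0.09). I'll grasp with the wrist camera on the fork side (half turn of j6). Translate first.

```bash
python3 -m creep '[[[-4.1,-2.5,0.5],0],[[-4.1,-2.5,0.5],0],[[-4.1,-2.5,0.5],0],[[-4.1,-2.5,0.5],0],[[-4.1,-2.5,0.5],0],[[-4.1,-2.5,0.5],0],[[-4.1,-2.5,0.5],0],[[-4.1,-2.5,0.5],0]]' 100
python3 -m creep '[[[0,0,0],0.149],[[0,0,0],0.149],[[0,0,0],0.149],[[0,0,0],0.149],[[0,0,0],0.149],[[0,0,0],0.149],[[0,0,0],0.149],[[0,0,0],0.149]]'
python3 -m creep '[[[0,0,0],0.149],[[0,0,0],0.149],[[0,0,0],0.149],[[0,0,0],0.149],[[0,0,0],0.149],[[0,0,0],0.149],[[0,0,0],0.149],[[0,0,0],0.149]]'
python3 -m creep '[[[0,0,0],0.149],[[0,0,0],0.149],[[0,0,0],0.149],[[0,0,0],0.149],[[0,0,0],0.149],[[0,0,0],0]]'
python3 - <<'E'
from h import *
p,R,s=pose(); print(s["t"],p,R.round(3).tolist(),s["qpos"])
print("target delta tool:",R.T@(np.array([.505,.275,.24])-p))
S=shot("wrist"); save("w1",S[0]); np.savez("w1.npz",*S)
E
```

```text
t: 0.95
position: [0.5059, 0.2773, 0.3645]
tool_rot: [0.0, 0.229, 0.973, 0.0]
contact_force: [1.0, 0.6, 0.3]
width: 1.001
t: 1.75
position: [0.5052, 0.2791, 0.3645]
tool_rot: [-0.0, 0.738, 0.675, -0.0]
contact_force: [0.5, 0.5, -0.1]
width: 0.999
t: 2.55
position: [0.5052, 0.2791, 0.3645]
tool_rot: [0.0, 0.99, 0.144, -0.0]
contact_force: [0.2, 0.1, -0.0]
width: 0.997
t: 3.15
position: [0.5053, 0.2791, 0.3645]
tool_rot: [0.0, 0.975, -0.224, -0.0]
contact_force: [-0.2, -1.1, -0.4]
width: 0.999
3.15 [0.5052573  0.27906417 0.36450748] [[0.9, -0.437, -0.0], [-0.437, -0.9, -0.0], [-0.0, 0.0, -1.0]] [ 4.60434271e-01 -8.33786192e-02  1.70846320e+00 -1.97348726e-05
  1.51690627e+00  2.48327020e+00]
target delta tool: [0.00157217 0.00372763 0.12450835]
```

View pics/w1.png

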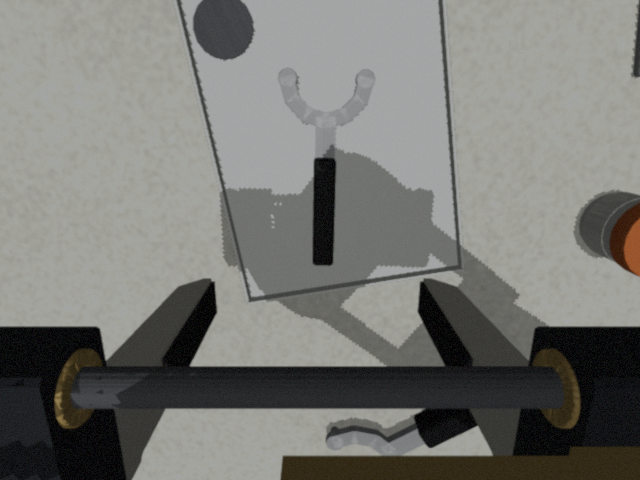

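Wrist view: the spanner sits upright in the picture, its handle spanning (324,158)–(323,265) and its fork tips at (288,76) and (366,76). It is nearly aligned with the tool. Now a measurement.

Run:
```python
from h import *
d=np.load("w1.npz"); S=[d[f"arr_{i}"] for i in range(5)]
p,R,s=pose()
g=S[0].astype(int).max(-1); m=np.zeros(g.shape,np.uint8); m[150:272,300:350]=g[150:272,300:350]<50
n,l,st,c=cv2.connectedComponentsWithStats(m); k=1+np.argmax(st[1:,4]); cnt=max(cv2.findContours((l==k).astype(np.uint8),0,2)[0],key=len)[:,0]
X=np.array([ray(S,a,b,.025) for a,b in cnt])[:,:2].astype(np.float32); rc=cv2.minAreaRect(X); print(rc)
L=[ray(S,u,v,.018) for u,v in [(288,76),(366,76)]]; mid=(L[0]+L[1])/2
print("tips",L,np.linalg.norm(L[0]-L[1]),"mid",mid)
C=np.array(rc[0]); dv=mid[:2]-C; print("dist",np.linalg.norm(dv),"yaw",np.arctan2(*dv[::-1]))
print("tool yaw",np.arctan2(R[1,0],R[0,0]), "delta tool cm",100*R.T@(np.r_[C,.1915]-p))
a=np.linalg.inv(np.eye(3))
cr=[ray(S,u,v,.014) for u,v in [(180,0),(250,299),(460,267),(441,0)]]; print(np.round(cr,3))
```

```text
((0.504605233669281, 0.2730000615119934), (0.017112940549850464, 0.09038633853197098), 63.301822662353516)
tips [array([0.6126468 , 0.25128705, 0.018     ]), array([0.58644731, 0.19729394, 0.018     ])] 0.060013908996173655 mid [0.59954706 0.2242905  0.018     ]
dist 0.1067078795052449 yaw -0.4740302059671633
tool yaw -0.4459943739504185 delta tool cm [ 0.20561504  0.574999   17.30965916]
[[0.695 0.299 0.014]
 [0.459 0.369 0.014]
 [0.404 0.186 0.014]
 [0.61  0.125 0.014]]
```

Sizes agree: pin spacing 60.0 mm, handle to pins 106.7 mm. Descend and grip.

```bash
python3 -m creep '[[[0.2,0.57,0],0.028],[[0,0,3],0],[[0,0,3],0],[[0,0,3],0],[[0,0,3],0],[[0,0,3],0],[[0,0,2.3],0],[[0,0,0],0]]' 100
python3 -m creep '[[[0,0,0],0],[[0,0,0],0],[[0,0,0],0],[[0,0,0],0],[[0,0,0],0],[[0,0,0],0],[[0,0,0],0],[[0,0,0],0]]' 0
python3 -m creep '[[[0,0,0],0],[[0,0,0],0],[[0,0,0],0],[[0,0,0],0]]'
```

```text
t: 4.0
position: [0.5047, 0.2727, 0.1908]
tool_rot: [0.0, 0.972, -0.235, -0.0]
contact_force: [0.3, 0.3, -0.3]
width: 0.997
t: 4.8
position: [0.5046, 0.2731, 0.1918]
tool_rot: [-0.0, 0.972, -0.236, 0.0]
contact_force: [-0.2, 0.1, 0.8]
width: 0.357
t: 5.2
position: [0.5046, 0.2731, 0.1917]
tool_rot: [0.0, 0.972, -0.236, -0.0]
contact_force: [-0.9, 0.1, 0.3]
width: 0.194
```

Gripped at 18 mm opening. Lift, and compute rough hole angles from the first scene picture.

```bash
python3 -m creep '[[[0,0,-1],0],[[0,0,-2],0],[[0,0,-3],0],[[0,0,-3],0],[[0,0,-3],0],[[0,0,-3],0],[[0,0,-2],0],[[0,0,0],0]]'
python3 - <<'E'
from h import *
d=np.load("scene0.npz"); S=[d[f"arr_{i}"] for i in range(5)]
H=[ray(S,245+(x-400)*.2625,215+y*.25714,.09)[:2] for x,y in [(580,68),(653,92),(621,148),(550,124)]]
c=np.mean(H,0); print(np.round(H,4),c,[ (round(np.linalg.norm(h-c),4),round(np.arctan2(*(h-c)[::-1]),3)) for h in H])
p,R,s=pose(); yaw=np.arctan2(R[1,0],R[0,0]); print(s["t"],p,yaw,s["qpos"],s["contact_force"],s["ft_torque"],s["width"])
S=shot("wrist"); save("w2",S[0])
E
```

```text
t: 6.0
position: [0.5047, 0.2732, 0.3654]
tool_rot: [-0.002, 0.972, -0.236, 0.002]
contact_force: [0.2, -0.3, -1.6]
width: 0.193
[[ 0.5246 -0.1   ]
 [ 0.5236 -0.0551]
 [ 0.5666 -0.0552]
 [ 0.5675 -0.098 ]] [ 0.54557319 -0.07706993] [(np.float64(0.031), np.float64(-2.312)), (np.float64(0.031), np.float64(2.357)), (np.float64(0.0303), np.float64(0.806)), (np.float64(0.0303), np.float64(-0.762))]
6.0 [0.50467634 0.27316114 0.36538058] -0.47714897669791756 [ 4.51655392e-01 -9.24983353e-02  1.71556697e+00  1.16406920e-05
  1.51375702e+00  2.49959462e+00] [ 0.20104397 -0.28424063 -1.61000157] [ 0.06712142  0.23863284 -0.04795556] 0.19311947287860204
```

View pics/w2.png

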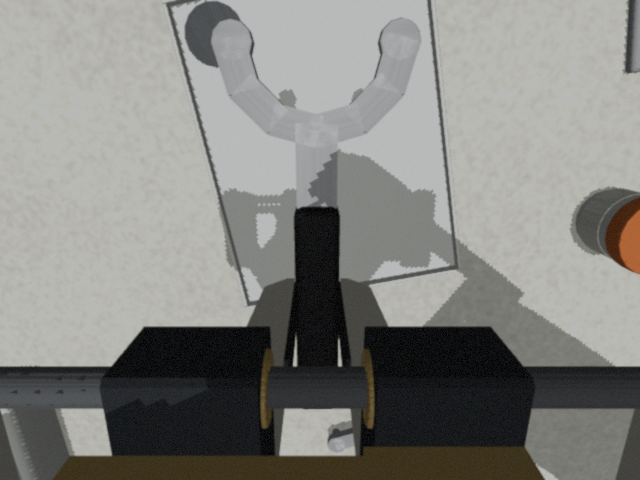

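The spanner is held straight, with fork ends at (232,40) and (400,40). The holes sit at about 0.797 rad mod 90°, so I'll start with spanner yaw 0.8. Move beside the ring for a clear wrist view of it.

```bash
python3 -m creep '[[[1,1.6,0],0],[[2,3.1,0],0],[[2.3,3.5,0],0],[[2.3,3.5,0],0],[[2.3,3.5,0],0],[[2.3,3.5,0],0],[[2.3,3.5,0],0],[[2.3,3.5,0],0]]'
python3 -m creep '[[[2.3,3.5,0],0],[[2.3,3.5,0],0],[[2.3,3.5,0],0],[[2.2,3.4,0],0],[[1.6,2.5,0.5],0],[[0.6,0.9,0.5],0],[[0,0,0.5],-0.1],[[0,0,0.5],-0.14]]'
python3 -m creep '[[[0,0,0],-0.14],[[0,0,0],-0.14],[[0,0,0],-0.14],[[0,0,0],-0.14],[[0,0,0],-0.14],[[0,0,0],-0.14],[[0,0,0],-0.14],[[0,0,0],-0.054]]'
python3 -m creep '[[[0,0,0],0],[[0,0,0],0],[[0,0,0],0]]'
python3 - <<'E'
from h import *
p,R,s=pose(); print(s["t"],p,np.arctan2(R[1,0],R[0,0]),R.round(4).tolist(),s["qpos"],s["width"])
S=shot("wrist"); save("w3",S[0]); np.savez("w3.npz",*S,p,R)
E
```

```text
t: 6.85
position: [0.5354, -0.034, 0.3601]
tool_rot: [0.0, 0.972, -0.236, -0.001]
contact_force: [1.1, -0.7, -1.4]
width: 0.191
t: 7.65
position: [0.5566, -0.2378, 0.3398]
tool_rot: [-0.0, 0.993, -0.117, -0.001]
contact_force: [-0.4, 0.6, -1.6]
width: 0.187
t: 8.45
position: [0.5566, -0.2371, 0.3402]
tool_rot: [-0.001, 0.921, 0.391, -0.001]
contact_force: [0.2, 0.0, -1.6]
width: 0.191
t: 8.75
position: [0.5567, -0.2376, 0.3413]
tool_rot: [-0.0, 0.922, 0.387, -0.0]
contact_force: [-0.5, -0.6, 0.1]
width: 0.188
8.75 [ 0.5567176  -0.23763547  0.34127563] 0.7955300199644972 [[0.6999, 0.7142, -0.0005], [0.7142, -0.6999, 0.0003], [-0.0002, -0.0006, -1.0]] [-4.45581285e-01 -1.08000141e-02  1.67637942e+00  2.35176937e-05
  1.47662141e+00  3.29682854e-01] 0.1880729826471034
```

View pics/w3.png

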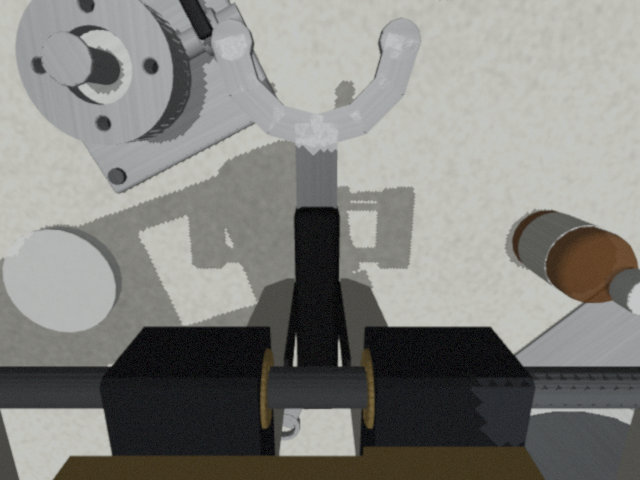

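Wrist view: the ring is at upper left with holes at (87,4), (39,65), (151,66) and (104,123), and the fork ends are at (233,40) and (400,38). Now measure both in the tool frame.

```bash
cat >> h.py <<'E'
def tool(S,p,R,u,v,z): return R.T@(ray(S,u,v,z)-p)
def fork(S,p,R,zt=0.1737):
    # fork end circles from depth mask; min enclosing circle of each end cap (beyond centre) by lsq fit
    P=(cloud(S)-p)@R; m=(abs(P[...,2]-zt)<.012)&(S[1]>0)&(P[...,0]>.09); m[140:]=0
    m=cv2.morphologyEx(m.astype(np.uint8),cv2.MORPH_OPEN,np.ones((3,3)))
    out=[]
    for lo,hi in [(0,317),(317,640)]:
        q=m.copy(); q[:,:lo]=0; q[:,hi:]=0
        n,l,st,c=cv2.connectedComponentsWithStats(q); k=1+np.argmax(st[1:,4])
        cnt=max(cv2.findContours((l==k).astype(np.uint8),0,cv2.CHAIN_APPROX_NONE)[0],key=len)[:,0]
        top=cnt[:,1].min(); e=cnt[cnt[:,1]<top+16]   # cap half circle
        A=np.c_[2*e,np.ones(len(e))]; x=np.linalg.lstsq(A,(e**2).sum(1),rcond=None)[0]
        out.append((x[0],x[1],np.sqrt(x[2]+x[0]**2+x[1]**2),np.median(P[l==k][:,2])))
    return out
def holes(S,box,thr,z,p,R,amin=40,amax=500):
    g=cv2.cvtColor(S[0],cv2.COLOR_RGB2GRAY); u0,v0,u1,v1=box
    m=np.zeros(g.shape,np.uint8); m[v0:v1,u0:u1]=g[v0:v1,u0:u1]<thr
    n,l,st,c=cv2.connectedComponentsWithStats(m)
    return [(c[i].round(1),st[i].tolist(),tool(S,p,R,*c[i],z)) for i in range(1,n) if amin<st[i,4]<amax]
E
python3 - <<'E'
from h import *
d=np.load("w3.npz"); S=[d[f"arr_{i}"] for i in range(5)]; p,R=d["arr_5"],d["arr_6"]
F=fork(S,p,R); zf=p[2]-.1737
T=[tool(S,p,R,u,v,zf) for u,v,_,_ in F]
print(F); print("fork tool",np.round(T,4),"sep",np.linalg.norm(T[0]-T[1]),"mid",(T[0]+T[1])/2)
for thr in (60,75): 
    for h in holes(S,(20,0,180,140),thr,.09,p,R): print(thr,h[0],h[1],h[2].round(4))
P=cloud(S); g=(abs(P[...,2]-.09)<.004); print("ring depth z",np.median(P[...,2][g]), g[:140,:190].sum())
E
```

```text
[(np.float64(230.45331523620018), np.float64(38.47453585314338), np.float64(19.83162037117345), np.float64(0.17351429668738383)), (np.float64(400.0291566238778), np.float64(38.02728327471459), np.float64(20.079938101894445), np.float64(0.1735556295648854))]
fork tool [[ 0.1055 -0.0305  0.1737]
 [ 0.1056  0.0295  0.1737]] sep 0.06001257604686988 mid [ 0.10555626 -0.00047177  0.17368186]
60 [87.4  4.2] [80, 0, 14, 11, 80] [ 0.1349 -0.1194  0.2513]
60 [82.  29.9] [71, 26, 26, 9, 95] [ 0.1228 -0.1243  0.2513]
60 [37.9 64.3] [34, 59, 9, 12, 59] [ 0.106  -0.151   0.2513]
60 [152.1  65.9] [146, 60, 12, 13, 83] [ 0.1052 -0.0892  0.2513]
60 [171.2 106.5] [155, 78, 25, 51, 331] [ 0.0842 -0.0811  0.2513]
60 [77.7 92.8] [71, 88, 14, 11, 42] [ 0.0914 -0.132   0.2513]
60 [104.7 121.2] [98, 118, 12, 9, 54] [ 0.0763 -0.1194  0.2513]
75 [86.6  4.8] [79, 0, 15, 12, 141] [ 0.1346 -0.1199  0.2513]
75 [83.4 29.6] [71, 26, 31, 10, 143] [ 0.123  -0.1235  0.2513]
75 [38.  65.5] [33, 58, 12, 15, 109] [ 0.1054 -0.1511  0.2513]
75 [150.7  65.9] [144, 59, 14, 15, 149] [ 0.1052 -0.09    0.2513]
75 [79.6 93.8] [69, 86, 26, 17, 112] [ 0.0909 -0.131   0.2513]
75 [103.5 122.9] [97, 117, 14, 13, 136] [ 0.0754 -0.1202  0.2513]
ring depth z 0.0905467977330838 13507
```

Fork mid is (0.1056,-0.0005) and ring centre (0.1053,-0.1206) in tool xy. Pin spacing is 60.0 mm, hole spacing 61 mm, yaw aligned within 0.005 rad. Shift −12.0 cm in y, lower to about 6 mm above the ring, and look again.

```bash
python3 -m creep '[[[0,-1.5,0],0],[[0,-2.5,0],0],[[0,-3,0],0],[[0,-2.5,0],0],[[0,-1.5,0],0],[[0,-1,0],0],[[0,0,1],0],[[0,0,1.5],0]]'
python3 -m creep '[[[0,0,1.2],0],[[0,0,0.9],0],[[0,0,0],0],[[0,0,0],0],[[0,0,0],0]]'
python3 - <<'E'
from h import *
p,R,s=pose(); print(s["t"],p,np.arctan2(R[1,0],R[0,0]),s["contact_force"],s["ft_torque"],s["width"])
S=shot("wrist"); save("w4",S[0][:300,120:520].repeat(2,0).repeat(2,1)); np.savez("w4.npz",*S,p,R)
F=fork(S,p,R); T=[tool(S,p,R,u,v,p[2]-.1737) for u,v,_,_ in F]; print(F,np.round(T,4))
for h in holes(S,(200,0,440,200),75,.09,p,R): print(h[0],h[1],h[2].round(4))
E
```

```text
t: 9.6
position: [0.4713, -0.1543, 0.3165]
tool_rot: [0.001, 0.922, 0.388, 0.001]
contact_force: [-0.4, -0.7, -1.0]
width: 0.188
t: 10.1
position: [0.4711, -0.1542, 0.2962]
tool_rot: [0.0, 0.922, 0.388, 0.0]
contact_force: [0.7, -0.5, -2.5]
width: 0.195
10.1 [ 0.47111318 -0.15416229  0.2962047 ] 0.7967484609683553 [ 0.73254098 -0.54717778 -2.50179858] [-0.10063807  0.22528459 -0.05887775] 0.19527414291225087
[(np.float64(230.5007106820565), np.float64(38.88342342889973), np.float64(20.102020764118098), np.float64(0.1734885360166823)), (np.float64(400.0291566238778), np.float64(38.02728327471459), np.float64(20.079938101894445), np.float64(0.173526714611085))] [[ 0.1054 -0.0305  0.1737]
 [ 0.1056  0.0295  0.1737]]
[377.9  52.3] [375, 43, 7, 18, 77] [0.1056 0.0265 0.2062]
[252.8  51.9] [251, 45, 5, 14, 51] [ 0.1057 -0.0276  0.2062]
[432.1  99.3] [429, 89, 10, 19, 54] [0.0863 0.0515 0.2063]
[262.7 185.3] [253, 176, 20, 20, 301] [ 0.0476 -0.0256  0.2062]
```

View pics/w4.png

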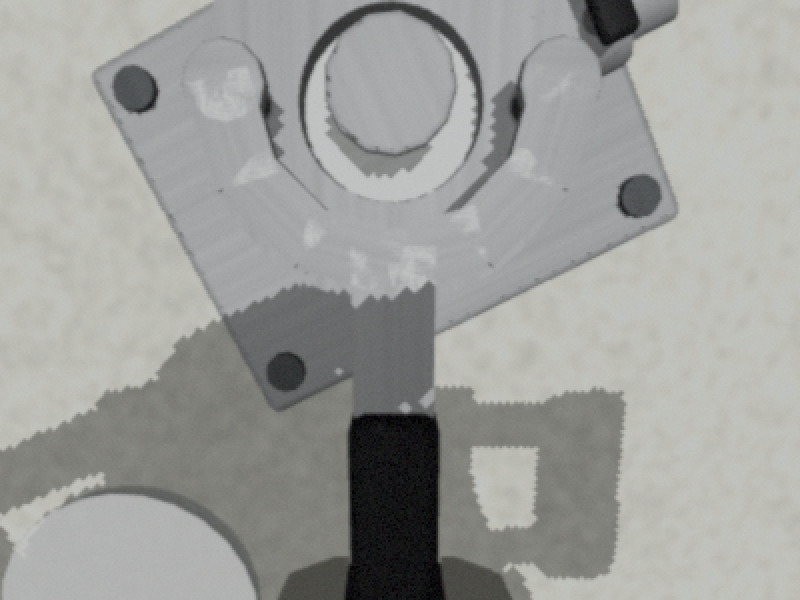

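Fork over the ring: the inner slivers of both holes show symmetrically at full-image (253,52) and (378,52), so the pins are aligned within about 0.3 mm in x and y. Lower carefully, watching the force.

```bash
python3 -m creep '[[[0,0,0.6],0],[[0,0,0.5],0],[[0,0,0.3],0],[[0,0,0.1],0],[[0,0,0],0],[[0,0,0],0]]'; python3 -m creep '[[[0,0,0.1],0],[[0,0,0.1],0],[[0,0,0],0]]'; python3 -m creep '[[[0,0,0.1],0],[[0,0,0],0],[[0,0,0],0]]'
```

```text
t: 10.75
position: [0.4709, -0.1541, 0.2809]
tool_rot: [0.0, 0.922, 0.388, 0.0]
contact_force: [0.0, -0.2, -1.1]
width: 0.192
t: 11.05
position: [0.4709, -0.154, 0.2786]
tool_rot: [-0.0, 0.922, 0.388, -0.0]
contact_force: [0.8, -0.5, -1.9]
width: 0.191
t: 11.35
position: [0.4709, -0.154, 0.2777]
tool_rot: [0.0, 0.922, 0.388, 0.0]
contact_force: [-0.4, 0.2, -1.9]
width: 0.191
```

```bash
python3 -m creep '[[[0,0,0.1],0],[[0,0,0],0]]'; python3 -m creep '[[[0,0,0.1],0],[[0,0,0.1],0],[[0,0,0],0]]'
```

```text
t: 11.55
position: [0.4709, -0.154, 0.2766]
tool_rot: [-0.0, 0.922, 0.388, -0.0]
contact_force: [-0.5, -0.9, -1.6]
width: 0.194
t: 11.85
position: [0.4709, -0.154, 0.2746]
tool_rot: [-0.0, 0.922, 0.388, -0.0]
contact_force: [0.4, 0.4, -0.9]
width: 0.19
```

Tips are about 4 mm below the face with no reaction, so they are in the holes. Continue down until the fork touches.

```bash
python3 -m creep '[[[0,0,0.1],0],[[0,0,0.1],0],[[0,0,0],0]]'; python3 -m creep '[[[0,0,0.1],0],[[0,0,0.08],0],[[0,0,0],0]]';  python3 -m creep '[[[0,0,0.05],0],[[0,0,0],0],[[0,0,0],0]]'; python3 -c "
from h import *
p,R,s=pose();print(s['contact_force'],s['ft_torque'],R.T@s['ft_torque'])"
```

```text
t: 12.15
position: [0.4709, -0.154, 0.2726]
tool_rot: [-0.0, 0.922, 0.388, -0.0]
contact_force: [0.2, 0.7, -2.0]
width: 0.193
t: 12.45
position: [0.4709, -0.154, 0.2708]
tool_rot: [-0.0, 0.922, 0.388, -0.0]
contact_force: [0.4, 0.7, -1.7]
width: 0.189
t: 12.75
position: [0.4709, -0.154, 0.2705]
tool_rot: [0.0, 0.922, 0.388, -0.0]
contact_force: [0.5, 0.6, -1.4]
width: 0.191
[ 0.49505832  0.58573045 -1.35015979] [-0.06198676  0.13258296 -0.02815973] [ 0.05148302 -0.13700412  0.02815919]
```

Pins are about 8.2 mm deep with no strain. Next I'll turn about the ring axis. For a turn of dθ, each row shifts x by +10.55·(1−cos dθ) cm and y by −10.55·sin dθ cm. Start small and check for drift and torque.

```bash
cat > chk.py <<'E'
from h import *
import os
c=np.array([.1055,-.0005,.18])
p,R,s=pose(); C=p+R@c; yaw=np.arctan2(R[1,0],R[0,0])
if not os.path.exists("c0.npy"): np.save("c0.npy",np.r_[C,yaw,s["contact_force"],s["ft_torque"]])
o=np.load("c0.npy"); F=np.array(s["contact_force"])-o[4:7]; M=np.array(s["ft_torque"])-o[7:]
tq=(M+np.cross(p-C,F))[2]
print("t",round(s["t"],2),"turned",round(o[3]-yaw,4),"drift mm tool",(1e3*R.T@(C-o[:3])).round(2),"F tool",(R.T@F).round(1),"Mz",M[2].round(2),"torque",tq.round(3),"w",round(s["width"],3))
E
python3 chk.py
python3 -m creep '[[[0.0021,-0.211,0],0.02],[[0.0021,-0.211,0],0.02],[[0.0021,-0.211,0],0.02],[[0,0,0],0],[[0,0,0],0]]'; python3 chk.py
python3 -m creep '[[[0.0021,-0.211,0],0.02],[[0.0047,-0.3165,0],0.03],[[0.0047,-0.3165,0],0.03],[[0,0,0],0],[[0,0,0],0]]'; python3 chk.py
```

```text
t 12.75 turned 0.0 drift mm tool [0. 0. 0.] F tool [0. 0. 0.] Mz 0.0 torque 0.0 w 0.191
t: 13.25
position: [0.4666, -0.1492, 0.2706]
tool_rot: [0.0, 0.933, 0.36, 0.001]
contact_force: [4.6, 2.1, -3.2]
width: 0.193
t 13.25 turned 0.061 drift mm tool [ 0.51  0.05 -0.23] F tool [4.1 1.6 1.9] Mz -0.01 torque 0.168 w 0.193
t: 13.75
position: [0.4612, -0.1428, 0.2706]
tool_rot: [0.0, 0.947, 0.322, 0.0]
contact_force: [6.4, 1.8, -2.2]
width: 0.189
t 13.75 turned 0.1407 drift mm tool [ 0.44  0.03 -0.26] F tool [5.4 2.6 0.9] Mz 0.02 torque 0.296 w 0.189
```

Torque is about 0.25 N m, as expected for friction. The 5 N radial force means one pin is bearing first, so I'll ease x by +0.5 mm. Turn on to 0.6 rad (the stop is at ≥0.7), then feel in small steps, guarded so they stop at a torque rise.

```bash
sed -i '$a import sys; sys.exit(tq>float(sys.argv[1]) if len(sys.argv)>1 else 0)' chk.py
python3 -m creep '[[[0.03,-0.4219,0],0.04],[[0.03,-0.4219,0],0.04],[[0.0084,-0.4219,0],0.04],[[0.0084,-0.4219,0],0.04],[[0,0,0],0]]'; python3 chk.py 0.6 &&
python3 -m creep '[[[0.0084,-0.4219,0],0.04],[[0.0084,-0.4219,0],0.04],[[0.0084,-0.4219,0],0.04],[[0.0084,-0.4219,0],0.04],[[0,0,0],0]]' && python3 chk.py 0.6 &&
python3 -m creep '[[[0.0084,-0.4219,0],0.04],[[0.0084,-0.4219,0],0.04],[[0.0084,-0.4219,0],0.04],[[0.0021,-0.211,0],0.02],[[0,0,0],0],[[0,0,0],0]]' && python3 chk.py 0.6
```

```text
t: 14.25
position: [0.4521, -0.1284, 0.2705]
tool_rot: [0.0, 0.969, 0.245, 0.0]
contact_force: [0.8, 0.2, -1.6]
width: 0.191
t 14.25 turned 0.3009 drift mm tool [ 0.6  -0.24 -0.09] F tool [0.1 0.5 0.3] Mz 0.02 torque 0.079 w 0.191False
```

```bash
sed -i 's/sys.exit(tq/sys.exit(int(tq/; s/ if len/) if len/' chk.py; tail -1 chk.py
python3 -m creep '[[[0.0084,-0.4219,0],0.04],[[0.0084,-0.4219,0],0.04],[[0.0084,-0.4219,0],0.04],[[0.0084,-0.4219,0],0.04],[[0,0,0],0]]' && python3 chk.py 0.6 &&
python3 -m creep '[[[0.0084,-0.4219,0],0.04],[[0.0084,-0.4219,0],0.04],[[0.0084,-0.4219,0],0.04],[[0.0021,-0.211,0],0.02],[[0,0,0],0],[[0,0,0],0]]' && python3 chk.py 0.6
```

```text
import sys; sys.exit(int(tq>float(sys.argv[1])) if len(sys.argv)>1 else 0)
t: 14.75
position: [0.4454, -0.1131, 0.2706]
tool_rot: [0.0, 0.986, 0.168, 0.0]
contact_force: [1.0, -0.1, -1.3]
width: 0.194
t 14.75 turned 0.4596 drift mm tool [ 0.67 -0.33 -0.12] F tool [ 0.3  0.9 -0.1] Mz 0.04 torque 0.13 w 0.194
t: 15.35
position: [0.4416, -0.0991, 0.2705]
tool_rot: [0.0, 0.995, 0.099, -0.0]
contact_force: [2.7, 0.1, -1.3]
width: 0.194
t 15.35 turned 0.5985 drift mm tool [ 0.7  -0.28 -0.03] F tool [ 2.   0.9 -0. ] Mz 0.04 torque 0.138 w 0.194
```

```bash
python3 -m creep '[[[0.0021,-0.211,0],0.02],[[0.0021,-0.211,0],0.02],[[0.0021,-0.211,0],0.02],[[0,0,0],0]]' >/dev/null&& python3 chk.py 0.45 &&
python3 -m creep '[[[0.0005,-0.1055,0],0.01],[[0.0005,-0.1055,0],0.01],[[0,0,0],0]]' >/dev/null&& python3 chk.py 0.45 &&
python3 -m creep '[[[0.0005,-0.1055,0],0.01],[[0.0005,-0.1055,0],0.01],[[0,0,0],0]]' >/dev/null&& python3 chk.py 0.45 &&
python3 -m creep '[[[0.0005,-0.1055,0],0.01],[[0.0005,-0.1055,0],0.01],[[0,0,0],0]]' >/dev/null&& python3 chk.py 0.45 &&
python3 -m creep '[[[0.0005,-0.1055,0],0.01],[[0.0005,-0.1055,0],0.01],[[0,0,0],0]]' >/dev/null&& python3 chk.py 0.45 &&
python3 -m creep '[[[0.0005,-0.1055,0],0.01],[[0.0005,-0.1055,0],0.01],[[0,0,0],0]]' >/dev/null&& python3 chk.py 0.45 &&
python3 -m creep '[[[0.0005,-0.1055,0],0.01],[[0.0005,-0.1055,0],0.01],[[0,0,0],0]]' >/dev/null&& python3 chk.py 0.45 &&
python3 -m creep '[[[0.0005,-0.1055,0],0.01],[[0.0005,-0.1055,0],0.01],[[0,0,0],0]]' >/dev/null&& python3 chk.py 0.45
```

```text
t 15.75 turned 0.6608 drift mm tool [ 0.69 -0.48  0.02] F tool [0.9 1.7 0.4] Mz -0.02 torque 0.167 w 0.189
t 16.05 turned 0.6804 drift mm tool [ 0.68 -0.39  0.  ] F tool [ 1.2  0.7 -0.8] Mz 0.06 torque 0.143 w 0.191
t 16.35 turned 0.7005 drift mm tool [ 0.65 -0.44  0.05] F tool [1.1 2.  0.2] Mz 0.08 torque 0.292 w 0.19
t 16.65 turned 0.7205 drift mm tool [ 0.69 -0.46  0.  ] F tool [ 0.7  2.5 -0.4] Mz 0.07 torque 0.333 w 0.192
t 16.95 turned 0.7405 drift mm tool [ 0.69 -0.44 -0.01] F tool [ 0.9  2.  -0.5] Mz 0.02 torque 0.228 w 0.191
t 17.25 turned 0.7605 drift mm tool [ 0.68 -0.47  0.03] F tool [0.5 1.6 0.3] Mz -0.0 torque 0.164 w 0.198
t 17.55 turned 0.7805 drift mm tool [ 0.68 -0.49  0.02] F tool [1.3 1.5 0.7] Mz -0.0 torque 0.161 w 0.195
t 17.85 turned 0.8008 drift mm tool [ 0.72 -0.09 -0.05] F tool [0.2 6.9 0.4] Mz 0.14 torque 0.866 w 0.19
```

The stop is reached at about 0.80 rad, torque 0.87 N m. Nip up gently toward 1.2 N m.

```bash
python3 -m creep '[[[0,-0.03,0],0.003],[[0,0,0],0],[[0,0,0],0]]' >/dev/null&& python3 chk.py 1.1 && python3 -m creep '[[[0,-0.03,0],0.003],[[0,0,0],0],[[0,0,0],0]]' >/dev/null&& python3 chk.py 1.1
```

```text
t 18.15 turned 0.8035 drift mm tool [ 0.71  0.03 -0.07] F tool [ 0.8  7.  -0.4] Mz 0.21 torque 0.946 w 0.19
t 18.45 turned 0.8065 drift mm tool [ 0.72  0.18 -0.05] F tool [0.9 8.1 0.3] Mz 0.19 torque 1.051 w 0.193
```

```bash
python3 -m creep '[[[0,-0.04,0],0.004],[[0,0,0],0],[[0,0,0],0]]' >/dev/null; python3 chk.py; python3 -m creep '[[[0,0,0],0],[[0,0,0],0],[[0,0,0],0]]' >/dev/null; python3 chk.py
```

```text
t 18.75 turned 0.8105 drift mm tool [ 0.71  0.37 -0.06] F tool [ 0.8 10.6  0.9] Mz 0.33 torque 1.44 w 0.194
t 19.05 turned 0.8105 drift mm tool [ 0.74  0.39 -0.11] F tool [ 0.4 10.4  0.7] Mz 0.24 torque 1.342 w 0.193
```

Nipped at about 1.35 N m (about 45 N) and held for 0.6 s. Unload, centre the pins in their clearance, and lift.

```bash
python3 -m creep '[[[0.0005,0.1055,0],-0.01],[[0.0005,0.1055,0],-0.01],[[0.0005,0.1055,0],-0.01],[[0,0,0],0],[[0,0,0],0]]' >/dev/null; python3 chk.py;python3 -m creep '[[[0.0005,0.06,0],-0.006],[[0,0,0],0],[[0,0,0],0]]' >/dev/null; python3 chk.py; python3 -m creep '[[[0,0,-0.1],0],[[0,0,-0.1],0],[[0,0,0],0]]' >/dev/null; python3 chk.py
```

```text
t 19.55 turned 0.7802 drift mm tool [ 0.6  -0.48  0.15] F tool [-0.3  0.3 -0.2] Mz 0.05 torque 0.085 w 0.191
t 19.85 turned 0.774 drift mm tool [ 0.68 -0.4   0.04] F tool [-0.6  1.1 -0.7] Mz -0.01 torque 0.096 w 0.191
t 20.15 turned 0.774 drift mm tool [ 0.78 -0.35 -2.22] F tool [ 0.4 -0.3  0.1] Mz 0.04 torque 0.009 w 0.19
```

```bash
python3 -m creep '[[[0,0,-0.2],0],[[0,0,-0.4],0],[[0,0,-0.8],0],[[0,0,-1.5],0],[[0,0,-2],0],[[0,0,-2.5],0],[[0,0,-1.6],0],[[0,0,0],0]]'
python3 - <<'E'
from h import *
p,R,s=pose(); yaw=np.arctan2(R[1,0],R[0,0]); print(p,yaw,"delta tool cm",100*R.T@(np.array([.5046,.2731,.1917])-p),"turn",yaw+.475)
S=shot("wrist"); F=fork(S,p,R); T=[tool(S,p,R,u,v,p[2]-.1737) for u,v,_,_ in F]; print(F,np.round(T,4))
E
```

```text
t: 20.95
position: [0.4397, -0.0808, 0.3653]
tool_rot: [0.001, 1.0, 0.011, 0.002]
contact_force: [-0.3, 1.1, -2.6]
width: 0.193
[ 0.43969534 -0.080818    0.36533339] 0.02281111242203089 delta tool cm [  7.22883787 -35.25325664  17.35347299] turn 0.49781111242203085
[(np.float64(230.48551315799338), np.float64(38.59411841236215), np.float64(19.827150607758828), np.float64(0.1734794501666645)), (np.float64(400.05279989304773), np.float64(38.0747697056222), np.float64(20.096281325006526), np.float64(0.1735193973273391))] [[ 0.1057 -0.0304  0.1741]
 [ 0.1059  0.0298  0.1741]]
```

The spanner is unmoved in the grip. Return to its original pose over the tray.

```bash
python3 -m creep '[[[0.4,-2,0],0],[[0.8,-3.8,0],0],[[0.8,-4,0],0],[[0.8,-4,0],0],[[0.8,-4,0],0],[[0.8,-4,0],0],[[0.8,-4,0],0],[[0.8,-4,0],0]]'
python3 -m creep '[[[0.8,-3.45,0],0],[[0.23,-2,0],0],[[0,0,0],0.1],[[0,0,0],0.13],[[0,0,0],0.13],[[0,0,0],0.1],[[0,0,0],0.038],[[0,0,0],0]]'
python3 - <<'E'
from h import *
p,R,s=pose(); yaw=np.arctan2(R[1,0],R[0,0]); print(s["t"],p,yaw,"delta tool cm",100*R.T@(np.array([.5046,.2731,.1917])-p),"turn",yaw+.475)
S=shot("side"); m=S[0]; save("s2",m[190:320,200:420].repeat(3,0).repeat(3,1))
E
```

```text
t: 21.8
position: [0.4925, 0.2203, 0.361]
tool_rot: [0.0, 1.0, 0.012, -0.001]
contact_force: [0.4, -1.0, -1.7]
width: 0.19
t: 22.6
position: [0.5017, 0.2732, 0.361]
tool_rot: [0.001, 0.972, -0.236, -0.001]
contact_force: [0.5, 0.4, -2.1]
width: 0.188
22.6 [0.50166915 0.27320025 0.36101539] -0.4757402797661779 delta tool cm [ 0.28487408 -0.15013601 16.9310164 ] turn -0.0007402797661779092
```

View pics/s2.png

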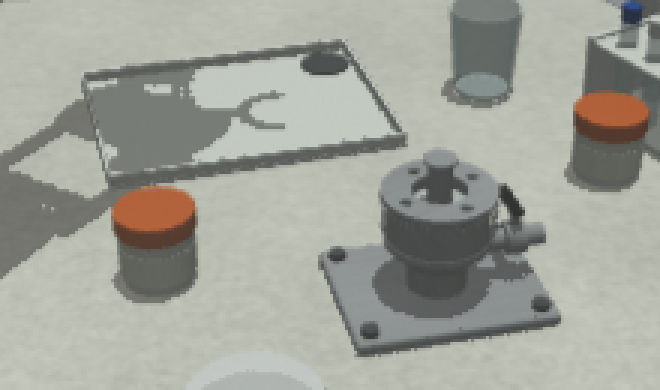

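The side view shows the holder, jars and tray undisturbed and the ring clear. Lower to the original height.

```bash
python3 -m creep '[[[0.28,-0.15,1],0],[[0,0,3],0],[[0,0,3],0],[[0,0,3],0],[[0,0,3],0],[[0,0,2.5],0],[[0,0,1],0],[[0,0,0],0]]'; python3 -m creep '[[[0,0,0.2],0],[[0,0,0.1],0],[[0,0,0],0],[[0,0,0],0]]'
```

```text
t: 23.45
position: [0.5047, 0.2731, 0.1958]
tool_rot: [0.001, 0.972, -0.235, -0.001]
contact_force: [0.3, -0.2, -1.2]
width: 0.191
t: 23.85
position: [0.5051, 0.2734, 0.1952]
tool_rot: [-0.0, 0.972, -0.235, 0.0]
contact_force: [0.4, -0.7, -0.6]
width: 0.192
```

```bash
python3 -m creep '[[[0,0,0],0],[[0,0,0],0]]'; python3 -m creep '[[[0,0,0.1],0],[[0,0,0],0],[[0,0,0],0]]'
```

```text
t: 24.05
position: [0.505, 0.2733, 0.1947]
tool_rot: [-0.0, 0.972, -0.235, 0.0]
contact_force: [0.4, -0.1, -1.8]
width: 0.194
t: 24.35
position: [0.5049, 0.2733, 0.1934]
tool_rot: [0.0, 0.972, -0.235, -0.0]
contact_force: [-0.4, 0.0, -2.7]
width: 0.19
```

```bash
python3 -m creep '[[[0,0,0.1],0],[[0,0,0],0],[[0,0,0],0]]'; python3 -m creep '[[[0,0,0.07],0],[[0,0,0],0],[[0,0,0],0],[[0,0,0],0]]'
```

```text
t: 24.65
position: [0.5049, 0.2733, 0.1924]
tool_rot: [0.0, 0.972, -0.235, -0.0]
contact_force: [-0.5, 0.0, -0.9]
width: 0.193
t: 25.05
position: [0.505, 0.2733, 0.1918]
tool_rot: [-0.0, 0.972, -0.235, 0.0]
contact_force: [0.1, 0.6, -1.0]
width: 0.189
```

Back at the original grasp height (0.1918, as at pick-up). Open slowly and retreat.

```bash
python3 -m creep '[[[0,0,0],0],[[0,0,0],0],[[0,0,0],0],[[0,0,0],0],[[0,0,0],0],[[0,0,0],0]]' 60
python3 -m creep '[[[0,0,-0.5],0],[[0,0,-1.5],0],[[0,0,-3],0],[[0,0,-4],0],[[0,0,-4],0],[[0,0,-3],0],[[0,0,-1],0],[[0,0,0],0]]' 60
python3 - <<'E'
from h import *
p,R,s=pose(); print(s["t"],p,s["contact_force"])
S=shot("wrist"); save("w5",S[0])
g=S[0].astype(int).max(-1); m=np.zeros(g.shape,np.uint8); m[140:285,290:360]=g[140:285,290:360]<50
n,l,st,c=cv2.connectedComponentsWithStats(m); k=1+np.argmax(st[1:,4]); cnt=max(cv2.findContours((l==k).astype(np.uint8),0,2)[0],key=len)[:,0]
X=np.array([ray(S,a,b,.025) for a,b in cnt])[:,:2].astype(np.float32); print(st[k],cv2.minAreaRect(X))
P=cloud(S); v,u=np.where(l==k); print("handle top z",np.percentile(P[v,u,2],[10,50,90]))
a=v<np.percentile(v,25); b=v>np.percentile(v,75); print("front/back z",np.median(P[v[a],u[a],2]),np.median(P[v[b],u[b],2]))
E
```

```text
t: 25.65
position: [0.5049, 0.2733, 0.1918]
tool_rot: [-0.0, 0.972, -0.235, 0.0]
contact_force: [-0.2, 0.7, 0.3]
width: 0.589
t: 26.45
position: [0.5049, 0.2733, 0.3639]
tool_rot: [-0.001, 0.972, -0.235, 0.001]
contact_force: [-0.1, 0.4, -0.2]
width: 0.598
26.45 [0.50489171 0.27326754 0.36386028] [-0.09349935  0.43132706 -0.22674533]
[ 308  162   21  106 2156] ((0.5047038197517395, 0.27299293875694275), (0.016965746879577637, 0.08959123492240906), 62.84345245361328)
handle top z [0.02422485 0.02537297 0.02640303]
front/back z 0.02528691294548044 0.025410886508096364
```

View pics/w5.png

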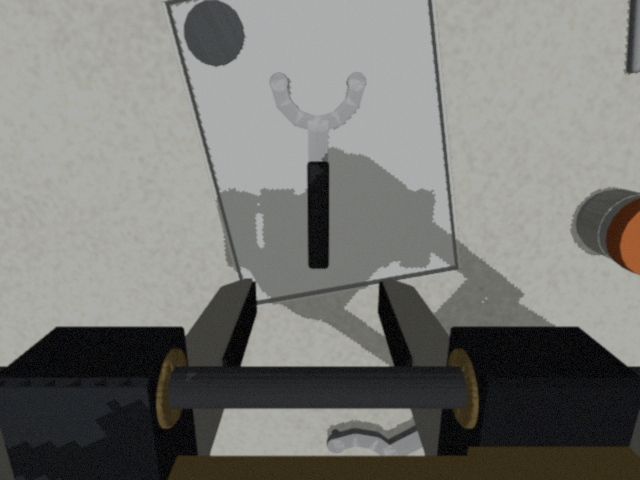

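The spanner lies flat in the tray at its original place: handle from (318,162) to (318,268), top at z = 0.025 at both ends. The gripper is clear. Hand in.

```bash
python3 -c "
from plant import r
print(r.finish_job())"
```

```text
the job is handed in; nothing more can be done
None
```

I tightened the lock ring to its stop with the tray spanner, laid the spanner back where it had been, and handed the job in at about 26.5 s. No verdict was reported.

- **Seating:** The pins went about 8.2 mm deep before turning, with no measurable reaction on the way in.
- **Turning:** I turned the ring clockwise about 0.80 rad. The friction torque was about 0.1–0.3 N m, and then the torque rose sharply to 0.87 N m. I took that rise as the stop, since it falls within the expected 0.7–1.1 rad.
- **Nip:** I raised the torque to about 1.35–1.44 N m by wrist reading and held it about 0.6 s. That is roughly 45–48 N at the pins, a little over the 1.2 N m you asked for but under the 60 N limit.
- **Last checks:** The handle centre is within 1 mm of where I picked it up. The handle top is level at z = 0.025 m at both ends, and the gripper is open and clear. The side picture on the way back and the last wrist picture showed nothing disturbed in view.
- **What I could not check directly:**
  - The joint angle and the pin force were inferred from the turn and the wrist readings.
  - Early in the turn one pin bore first, with about 5 N sideways. I corrected it with a shift of about 0.5 mm.

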